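Fit a fresh bayonet filter into the bench fume unit

TASK

Fit the fresh blue-capped filter cartridge into the round port on top of the white fume-filter unit: find the two slots with its lugs, push it down against the sprung seat, twist it clockwise until the lugs stop, and let it spring up into its locking notches, then let go and leave it locked and upright. Be gentle: never press or wrench the cartridge against the unit with more than about 60 N. Leave the used grey cartridge and everything else on the bench standing where it is.

Things in the scene. Friction and masses are not known exactly. Their poses are not given: they have to be found in the camera images.
- fresh_mid (a point): Fresh filter cartridge: blue cap, lugs and grip, white drum; stands upright, 82 mm tall, about 160 g. The point is on its axis half-way up, 41 mm above the underside; z up, x along grip bar and lugs. Drum 52 mm diameter, 0 to 48 mm above the underside. Cap disc 60 mm diameter, 48 to 52 mm up. Half a turn about z gives the same cartridge. Its drum goes down into the port.
- fresh_grip (a point): Point on the fresh cartridge's axis in its grip bar, 74 mm above the underside, 8 mm below the bar's top. The bar stands on the cap disc: 48 mm long along x, 12 mm thick along y, 52 to 82 mm above the underside. Pinch it across y.
- fresh_lugs (a point): Point on the fresh cartridge's axis at the level of the lugs' undersides, 25 mm above the cartridge's underside. Two lugs stick out of the drum along +x and -x: tips 35 mm from the axis, 10 mm wide, 5 mm thick.
- used_mid (a point): A used cartridge of the same shape and size with a grey cap and a brown drum, standing on the bench; must be left alone. The point is on its axis half-way up.
- unit: White fume-filter unit, fixed, 200 x 200 mm, top 65 mm above the bench; origin at the centre of its underside, x and y along its sides. A dark collar, 96 mm outer diameter, rises from the middle of the top to 85 mm above the bench, with the round port in it.
- port (a point): Centre of the port's mouth, level with the top of the aluminium lip, 85 mm above the bench; x, y along the unit's sides. Bore 55 mm diameter. Two opposite slots, 30 degrees wide, pass the lugs if within 4 degrees. They lie near +x and -x, but the lip is clocked up to 0.45 rad either way, which is not measured: see gaps (yellow dabs beside them) or press lightly and turn until the lugs drop.
- port_seat (a point): Top of the sprung rubber seat inside the port when not pressed, 30 mm below the mouth, on the axis; the drum's underside lands on it after the lugs have gone 5 mm down into the slots. It pushes back with 5 N at first and 0.4 N more for each mm, with a hard stop after 12 mm (about 10 N). The lugs can turn under the lip once it is pressed at least 8 mm.
- port_lock (a point): Where the cartridge's half-way point (point fresh_mid) rests when locked: on the axis, 7 mm above the mouth, seat pressed 4 mm. The lugs turn only clockwise seen from above; the notches are 45 degrees from the slots, solid stops at about 51 degrees. Let up there, the spring lifts the lugs into the notches. Lugs on top of the lip: half-way point 16 mm above the mouth; unlocked in the slots: 11 mm.
- flux: Bystander: small standing bottle with a red cap, 36 mm diameter, 90 mm tall; origin at its underside.
- spool: Bystander: metal reel standing on end, 52 mm diameter, 40 mm tall; origin at its underside.
- driver: Bystander: screwdriver lying on the bench, 170 mm long, green handle; origin at its underside.
Things that resemble listed ones, but are neither listed nor needed, are in the scene too. Leave any green or turquoise look-alike of the part that bears fresh_mid alone.

How it is judged (in metres and radians):
At the end, for the whole second after the job is handed in: The fresh cartridge sits locked in the port: its half-way point 5 to 9 mm above the mouth (7 when sprung up into the notches) and within 5 mm of the port's axis, tilted less than 0.07 rad, at rest (z of fresh_mid in the frame of port between 0.005 and 0.009 m and horizontal distance between fresh_mid and port below 0.005 m and angle between fresh_mid's own z axis and vertical below 0.07 rad and linear speed of fresh below 0.02 m/s); the robot touches nothing.
It fails at once if the cartridge is pressed or wrenched against the filter unit with more than 60 N (contact force between fresh and unit above 60 N).
It fails at once if the used cartridge is moved more than 15 mm or tipped (distance of used_mid from where it was at the start of the episode above 0.015 m or angle between used_mid's own z axis and vertical above 0.2 rad).
It fails at once if a bystander (bottle, reel, screwdriver) is moved more than 20 mm (distance of any of flux, spool, driver from where it was at the start of the episode above 0.02 m).
It also fails if it takes over 64 s, if anything falls off the work surface, if the arm or the gripper's body presses on something with over 40 N, if the wrist force passes 120 N, or if a joint passes its speed limit or range.

ROBOT

A 6-joint arm with a two-finger parallel gripper is mounted at the origin on the work surface. World frame = base frame: x ahead of the robot, y to its left, z up, the work surface at z = 0. Lengths are in mm, angles in rad, forces in N, time in s.
With the tool pointing down it reaches from about 300 to 775 mm from the base axis. Payload 14.6 kg.
Tool frame: the origin (TCP) lies between the finger pads; the fingertips stand 8 mm ahead of it and the grasp point (between the pads) lies 11 mm behind it; z points along the fingers, y is the direction in which the jaws open and shut (so a half turn about z gives the same grasp; the last joint's range is limited). The gripper opens to 94 mm and grips with 3 to 60 N. Pads are 16 mm wide; open, the fingers measure 119 mm over their backs; the gripper's body (75 mm by 177 mm) begins 78 mm behind the grasp point.
Start: joints at [-1.361, 0.3, 1.521, -0, 1.321, -0.067], TCP at [150.297, -529.056, 213.446] pointing down, gripper open.
Joint ranges: [-3.03, 3.03], [-0.79, 2.21], [0.23, 2.52], [-1.04, 4.18], [0, 3.07], [-2.55, 2.55]. Speed limits (rad/s): [2.22, 2.22, 2.57, 3.14, 3.14, 3.14].

INTERFACE

Orientations are given as [roll, pitch, yaw] about the fixed x, y, z axes, in that order (R = Rz(yaw) Ry(pitch) Rx(roll)).
In Python, from cell import manip, cams, models gives the robot as it stands. The module is installed in compiled form; this text tells all that it offers.
- The arm moves only by the shell command python3 -m pendant 'ROWS' [OPENING] [FORCE]. ROWS is JSON, a list that holds one entry, the list of rows, each a list of 4 numbers: the shift along the tool's x, y, z in cm, then the turn about the tool's z in rad. In form: [[[x, y, z, roll], ...]]. A call has 1 to 5 rows; each row is the pose to reach, as a shift and turn from the pose commanded when the call began, along the tool's axes at that moment; what a row does not reach only later rows make up. A row lasts 1/10 s, in which the tool goes at most 50 mm and 8.59 degrees, less where a joint would pass 70% of its speed; a pose out of reach is approached as far as the arm can. A call with a gripper value outside its range is refused whole. OPENING is the opening, from -1 (shut) to 1 (fully open), so that 0 is half open, set as the call begins (- or left out, the last holds). The fingers move at their own pace and stop on an object; FORCE is the grip in N (left out, the last holds). Time passes only in rows, so rows that repeat a pose let the fingers close. It gives the time, the measured TCP pose, the force and the opening at its end, in the units of the state.
- manip.read_state(): the state, without advancing time (a new reading comes with each control period).
- cams.camera(name): name is "side" or "top"; returns a dict with "frame" (420x560x3 uint8, red, green, blue), "K" (3x3 intrinsics, pixels), "pose" (4x4, takes a point from camera to world coordinates). Camera axes: x right, y down, z forward; pixel columns grow to the right and rows downward; lengths in mm; the calibration is good to about 2 mm. A picture is of the moment at which its call begins. There is no depth.
- manip.sign_off(): hands the job in, once; it reports no verdict.
Trained networks look in the newest picture that a camera, given by its name, has taken for a name from the list of things; names that differ only in an ending like _2 or _b are one class to them, and where a whole thing is asked for, a point or a joint stands for the part that bears it (a point fixed in the world has none). Each returns a list of dicts, best first, with "score" (0 to 1); they miss things now and then, are a little off and sometimes report something else, mostly with a low value. They report only what shows in the picture. A call takes as long as a camera call. They do not tell look-alikes from the thing itself.
- models.regions_of(camera, name): "pixels" (420x560 bool, what is visible of it) and "point" ([column, row] in pixels, amid what is visible of it).
The state is a dict: "clock": time; "joints": joint angles; "qd": joint speeds; "effort": joint torques, N m; "eef_pos": TCP position; "eef_rot": TCP orientation; "wrist_force": force on the tool from outside, world axes, zero at the start; "moment": the same for the moment, N m; "finger_gap": finger opening in mm.
Only numpy, scipy, OpenCV 4.12 (cv2) and the standard library are available. Lean on these libraries where they do the work, as an engineer would, in place of code of your own. Each camera call takes 0.05 s, during which the arm holds its last target.

## Working session

There is one attempt and no reset: what is moved stays moved. The work goes in short steps, Python scripts to look and compute and a shell command to move; the robot and the scene stay as the last step left them, time stands still between calls to the robot, and variables do not carry over. Pictures are saved under pics/ and viewed, and the job is handed in when it is done.

```bash
mkdir -p pics; python3 - <<'E'
from cell import manip,cams,models
import cv2
s=manip.read_state()
for k,v in s.items(): print(k,v)
for n in("top","side"):
    c=cams.camera(n); print(n,c["K"].tolist(),c["pose"].round(3).tolist())
    cv2.imwrite(f"pics/{n}0.png",cv2.cvtColor(c["frame"],cv2.COLOR_RGB2BGR))
    for m in("fresh_mid","used_mid","unit"):
        print(m,[(round(r["score"],2),r["point"],int(r["pixels"].sum())) for r in models.regions_of(n,m)])
E
```

```text
clock 0.0
joints [-1.36060575e+00  3.00512112e-01  1.52156578e+00 -3.33634945e-06
  1.32069992e+00 -6.66125871e-02]
qd [4.71775747e-04 3.43022894e-04 9.75301535e-04 1.11300922e-03
 1.96265384e-03 3.66030465e-05]
effort [ 4.66205471e-03 -5.31802726e+01 -3.52735984e+01  7.09742121e-02
  2.45187536e-02 -1.03048460e-04]
eef_pos [ 150.24289396 -528.82355671  212.8703    ]
eef_rot [-3.14040990e+00 -7.56641342e-05  2.76803949e-01]
wrist_force [-1.49459214  0.42441328  0.10057413]
moment [-0.01194919 -0.01603739 -0.00198235]
finger_gap 94.26504668788105
top [[467.3546507210566, 0.0, 273.32020469991807], [0.0, 467.3546507210566, 212.29143804819117], [0.0, 0.0, 1.0]] [[0.038, -0.975, 0.219, 326.501], [-0.999, -0.036, 0.013, 8.293], [-0.005, -0.219, -0.976, 1163.518], [0.0, 0.0, 0.0, 1.0]]
fresh_mid [(0.77, [377.8, 262.0], 538), (0.7, [389.2, 213.1], 541), (0.58, [433.8, 228.0], 560)]
used_mid [(0.75, [326.0, 253.0], 530)]
unit [(0.66, [213.0, 226.8], 7187), (0.25, [388.2, 214.7], 582)]
side [[451.71674415479725, 0.0, 279.4511224806925], [0.0, 451.71674415479725, 197.62046350373987], [0.0, 0.0, 1.0]] [[-0.907, -0.191, 0.376, 88.016], [-0.421, 0.45, -0.788, 1003.447], [-0.019, -0.873, -0.488, 700.527], [0.0, 0.0, 0.0, 1.0]]
fresh_mid [(0.59, [324.2, 162.7], 324), (0.59, [335.5, 182.3], 409), (0.58, [305.2, 173.4], 422)]
used_mid [(0.95, [317.9, 198.0], 463)]
unit [(0.73, [263.9, 250.7], 5960)]
```

View pics/top0.png

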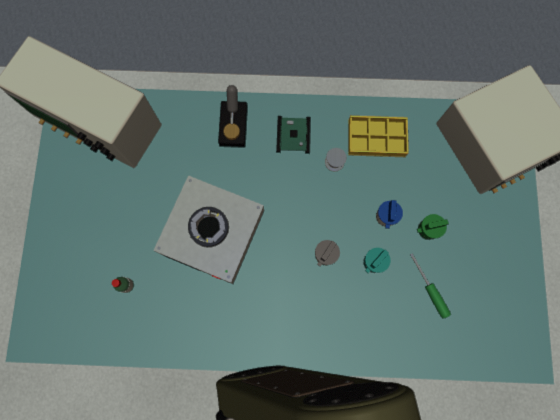

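View pics/side0.png

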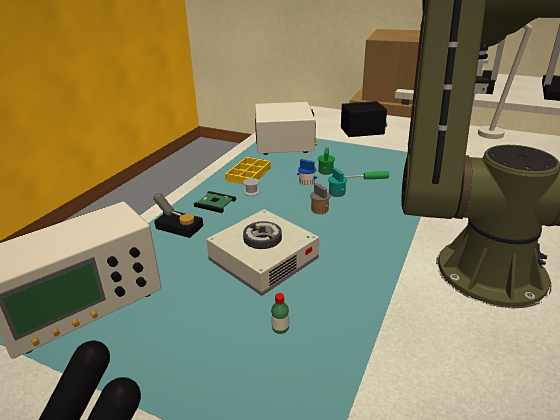

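```bash
python3 - <<'E'
import cv2,numpy as np
a=cv2.imread("pics/top0.png")
cv2.imwrite("pics/c1.png",cv2.resize(a[180:300,300:470],None,fx=4.6,fy=4.6,interpolation=cv2.INTER_CUBIC))
cv2.imwrite("pics/c2.png",cv2.resize(a[170:290,150:270],None,fx=5,fy=5,interpolation=cv2.INTER_CUBIC))
E
```

```text
(no output)
```

View pics/c1.png

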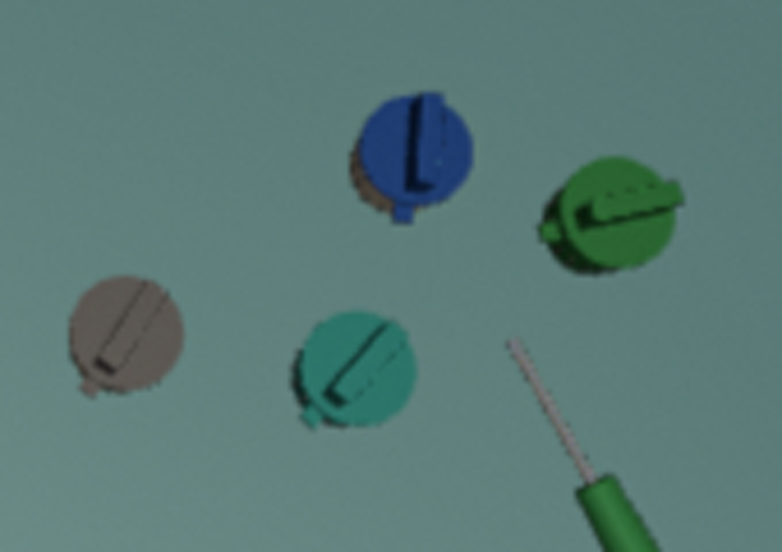

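View pics/c2.png

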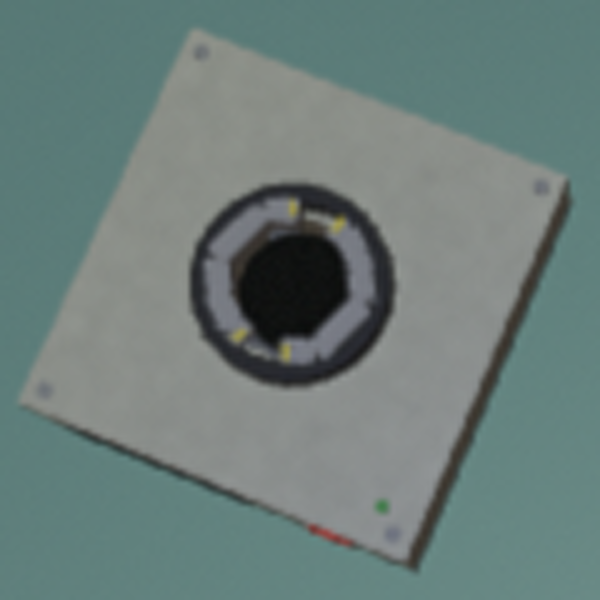

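The blue-capped cartridge is at pixel (390,213) in the top view. The others are look-alikes: teal (378,262), green (434,228) and used grey (326,253). Only the one at (390,213) has the blue cap and white drum described, and the enlarged crop confirms it. The slots with yellow dabs show clearly, so next I measure everything by model fitting.

```bash
cat > h.py <<'E'
import numpy as np,cv2
from scipy.optimize import minimize
def proj(c,P):
    T=np.linalg.inv(c["pose"]); q=(T[:3,:3]@np.asarray(P,float).T).T+T[:3,3]
    u=(c["K"]@q.T).T; return u[:,:2]/u[:,2:]
def back(c,uv,z):
    d=c["pose"][:3,:3]@np.linalg.inv(c["K"])@np.array([uv[0],uv[1],1.]); o=c["pose"][:3,3]
    return (o+d*(z-o[2])/d[2])[:2]
def cyl(r,z0,z1):
    a=np.linspace(0,2*np.pi,60,endpoint=False)
    return np.vstack([np.c_[r*np.cos(a),r*np.sin(a),0*a+z] for z in(z0,z1)])
def box(x0,x1,y0,y1,z0,z1): return np.array([[x,y,z] for x in(x0,x1) for y in(y0,y1) for z in(z0,z1)],float)
S=8
def render(c,parts,x,y,yaw,z=0,drum=None,roi=None):
    R=np.array([[np.cos(yaw),-np.sin(yaw),0],[np.sin(yaw),np.cos(yaw),0],[0,0,1]])
    x0,y0,w,h=roi; m=np.zeros((h*S,w*S),np.uint8)
    def f(P,v):
        p=proj(c,P@R.T+[x,y,z]); p=(p-[x0,y0]+.5)*S-.5
        cv2.fillConvexPoly(m,cv2.convexHull(np.round(p).astype(np.int32)),v)
    for P,v in parts: f(P,v)
    return cv2.resize(m.astype(np.float32)/255,(w,h),interpolation=cv2.INTER_AREA)
cart=[(box(-35,35,-5,5,25,30),255),(cyl(26,0,48),0),(cyl(30,48,52),255),(box(-24,24,-6,6,52,82),255)]
def blue(c,roi):
    x0,y0,w,h=roi; f=c["frame"][y0:y0+h,x0:x0+w].astype(float)
    return np.clip((f[...,2]-f[...,0]-25)/60,0,1), f
E
cat > m.py <<'E'
from h import *; from cell import cams
for n,ctr in(("top",(390,213)),("side",(306,172))):
    c=cams.camera(n); roi=(ctr[0]-25,ctr[1]-25,50,50)
    hsv=cv2.cvtColor(c["frame"],cv2.COLOR_RGB2HSV)[roi[1]:roi[1]+50,roi[0]:roi[0]+50]
    m=((abs(hsv[...,0].astype(int)-113)<9)&(hsv[...,1]>130)).astype(np.float32)
    m0=c["frame"][roi[1]:roi[1]+50,roi[0]:roi[0]+50]
    print(n,m.sum())
    p0=back(c,ctr,55)
    best=None
    for yaw in np.arange(0,np.pi,.15):
        e=lambda p:float(((render(c,cart,p[0],p[1],p[2]/20,0,None,roi)-m)**2).sum())
        r=minimize(e,[p0[0],p0[1],yaw*20],method="Nelder-Mead",options=dict(initial_simplex=[[p0[0],p0[1],yaw*20],[p0[0]+8,p0[1],yaw*20],[p0[0],p0[1]+8,yaw*20],[p0[0],p0[1],yaw*20+3]]))
        if best is None or r.fun<best.fun: best=r
    print("fresh",best.x[:2],best.x[2]/20,best.fun)
    rr=render(c,cart,best.x[0],best.x[1],best.x[2]/20,0,None,roi)
    cv2.imwrite(f"pics/fit_{n}.png",cv2.resize(np.hstack([m,rr])*255,None,fx=7,fy=7))
# port
c=cams.camera("top")
cc=lambda u,v:back(c,((u+.5)/5-.5+150,(v+.5)/5-.5+170),85)
d=[cc(*q) for q in((293,208),(338,223),(238,335),(286,352))]
a=(d[0]+d[1])/2;b=(d[2]+d[3])/2
print("dabs",np.round(d,1).tolist(),"ctr",(a+b)/2,"ang",np.arctan2(*(a-b)[::-1]))
f=cv2.cvtColor(c["frame"],cv2.COLOR_RGB2GRAY)
for n,g in(("top",(209,226)),("side",(263,234))):
    c=cams.camera(n); f=c["frame"].max(2)
    print(n,f[g[1],g[0]-25:g[0]+26].tolist())
# unit corners at z65
c=cams.camera("top")
K=[((u+.5)/5-.5+150,(v+.5)/5-.5+170) for u,v in((195,28),(568,180),(412,560),(20,403))]
w=np.array([back(c,k,65) for k in K]); print(w.round(1).tolist(),w.mean(0),[np.arctan2(*(w[(i+1)%4]-w[i])[::-1]).round(3) for i in range(4)],[np.linalg.norm(w[(i+1)%4]-w[i]).round(1) for i in range(4)])
E
python3 m.py
```

```text
top 478.0
fresh [ 587.63932256 -261.52458515] 3.1045737322655187 24.8046875
side 216.0
fresh [ 587.87964899 -257.18264452] -0.10079397878625151 10.109619140625
dabs [[565.3, 176.8], [558.8, 155.0], [503.5, 198.3], [496.3, 175.3]] ctr [530.97410771 176.3321856 ] ang -0.32478504452559354
top [143, 144, 144, 131, 57, 45, 65, 108, 130, 130, 129, 121, 69, 42, 19, 19, 17, 19, 16, 15, 18, 19, 18, 15, 17, 19, 16, 16, 19, 16, 15, 17, 20, 14, 22, 68, 129, 131, 131, 127, 108, 56, 48, 44, 59, 121, 144, 144, 142, 141, 141]
side [202, 202, 204, 209, 223, 77, 58, 60, 68, 135, 190, 181, 182, 181, 132, 116, 130, 134, 139, 141, 145, 149, 150, 119, 120, 114, 113, 114, 114, 139, 134, 129, 127, 124, 134, 136, 172, 204, 170, 70, 60, 66, 52, 78, 227, 208, 205, 204, 204, 207, 207]
[[658.4, 234.2], [588.5, 47.9], [403.7, 112.8], [470.3, 302.7]] [530.23370782 174.40713859] [np.float64(-1.93), np.float64(2.804), np.float64(1.233), np.float64(-0.349)] [np.float64(199.0), np.float64(195.9), np.float64(201.3), np.float64(200.1)][ WARN:0@3.839] global loadsave.cpp:1063 imwrite_ Unsupported depth image for selected encoder is fallbacked to CV_8U.
```

```bash
cat > m2.py <<'E'
from h import *; from cell import cams
for n,ctr,thr in(("top",(209,226),95),("side",(263,234),105)):
    c=cams.camera(n); roi=(ctr[0]-35,ctr[1]-35,70,70)
    f=c["frame"][roi[1]:roi[1]+70,roi[0]:roi[0]+70]
    dk=(f.max(2)<thr).astype(np.uint8)
    nl,lab,st,ce=cv2.connectedComponentsWithStats(dk)
    # component: largest near centre
    yy,xx=np.mgrid[:70,:70]; dk[np.hypot(yy-35,xx-35)>27]=0
    nl,lab,st,ce=cv2.connectedComponentsWithStats(dk)
    i=1+np.argmax([np.ptp(np.where(lab==k)[1]) for k in range(1,nl)]); pts=np.argwhere(lab==i)[:,::-1]
    m=np.zeros((70,70),np.uint8); cv2.fillConvexPoly(m,cv2.convexHull(pts.astype(np.int32)),1); m=m.astype(np.float32)
    p0=back(c,ctr,80)
    e=lambda p:float(((render(c,[(cyl(48,65,85),255)],p[0],p[1],0,0,None,roi)-m)**2).sum())
    r=minimize(e,p0,method="Nelder-Mead",options=dict(initial_simplex=[p0,p0+[8,0],p0+[0,8]]))
    print(n,"port",r.x,r.fun,m.sum())
    rr=render(c,[(cyl(48,65,85),255)],r.x[0],r.x[1],0,0,None,roi)
    v=(f[...,::-1]).copy(); ov=v.copy(); ov[...,2]=np.maximum(ov[...,2],(abs(rr-m)*255).astype(np.uint8))
    cv2.imwrite(f"pics/pf_{n}.png",cv2.resize(np.hstack([v,ov]),None,fx=5.5,fy=5.5,interpolation=cv2.INTER_CUBIC))
    # yellow dabs
    g=f.astype(int); ye=((np.minimum(g[...,0],g[...,1])-g[...,2])>35)
    nl,lab,st,ce=cv2.connectedComponentsWithStats(ye.astype(np.uint8))
    for k in range(1,nl):
        w=back(c,ce[k]+roi[:2],85)-r.x; print(st[k,4],(ce[k]+roi[:2]).round(1),"r",np.hypot(*w).round(1),"ang",np.arctan2(w[1],w[0]).round(3))
E
python3 m2.py
```

```text
top port [530.17933094 175.87895363] 13.022216796875 1341.0
3 [208. 211.] r 35.6 ang 0.039
5 [217.2 214.2] r 35.4 ang -0.631
4 [197.5 236.5] r 34.2 ang 2.453
5 [206.6 239.8] r 33.4 ang -3.139
side port [530.12808082 180.65036722] 21.333740234375 893.0
1 [243. 220.] r 73.2 ang -0.375
6 [263.5 220. ] r 51.5 ang -1.181
3 [251.  222.3] r 50.5 ang -0.519
1 [255. 221.] r 51.0 ang -0.748
1 [270. 221.] r 49.9 ang -1.529
1 [274. 222.] r 50.5 ang -1.758
1 [248. 224.] r 49.5 ang -0.309
5 [256.4 224.2] r 35.3 ang -0.696
1 [276. 223.] r 50.0 ang -1.899
3 [279. 225.] r 49.8 ang -2.145
5 [249.4 227.8] r 35.5 ang -0.025
2 [281.5 228. ] r 50.0 ang -2.453
1 [243. 229.] r 48.7 ang 0.212
3 [242. 233.] r 49.2 ang 0.579
2 [282.  231.5] r 49.6 ang -2.772
7 [274.7 233.4] r 33.6 ang -3.048
4 [282.  235.5] r 53.6 ang -3.104
1 [242. 236.] r 51.8 ang 0.835
4 [268.  237.5] r 32.4 ang 2.509
1 [281. 241.] r 64.4 ang 2.823
2 [246.5 245.5] r 69.4 ang 1.489
1 [275. 246.] r 72.0 ang 2.479
2 [250.5 248. ] r 74.7 ang 1.675
1 [273. 247.] r 73.6 ang 2.398
1 [259. 249.] r 75.2 ang 1.949
1 [263. 249.] r 75.5 ang 2.072
1 [284. 258.] r 123.3 ang 2.454
```

View pics/fit_top.png

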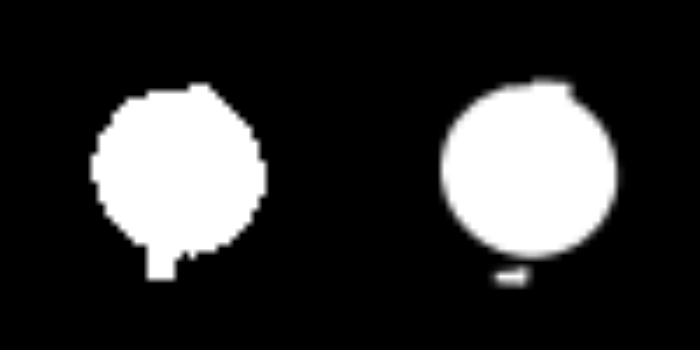

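View pics/fit_side.png

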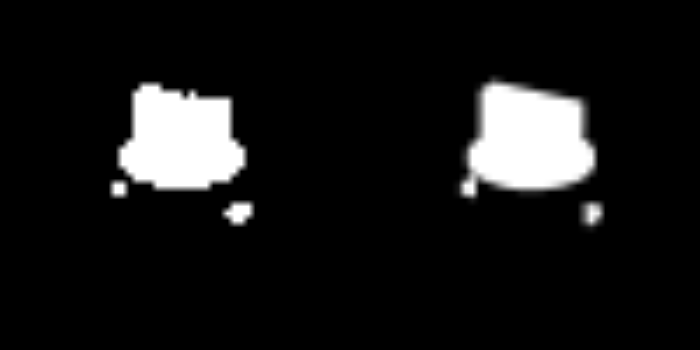

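```bash
python3 -c "
import cv2,numpy as np
cv2.imwrite('pics/pf2.png',np.vstack([cv2.imread('pics/pf_top.png')[:, :],cv2.imread('pics/pf_side.png')])[::1])
a=cv2.imread('pics/pf2.png');cv2.imwrite('pics/pf2.png',cv2.resize(a,(600,600)))"
```

```text
(no output)
```

View pics/pf2.png

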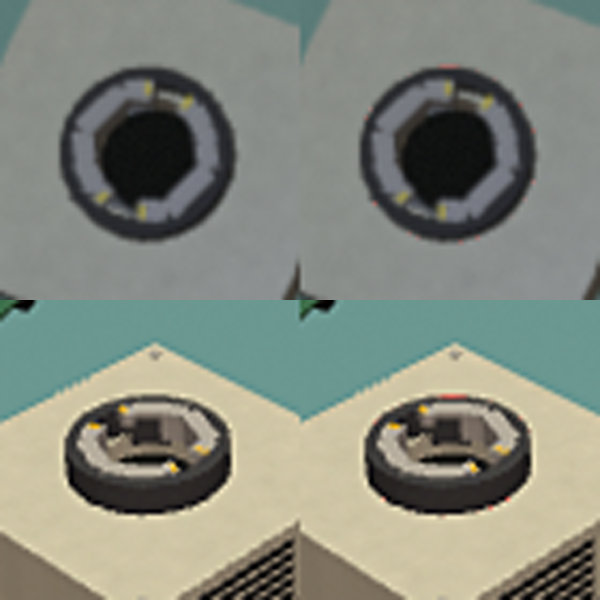

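Port and cartridge agree in both views apart from a constant offset of about 4.5 mm in y between the cameras. I'll take the mean: fresh at (587.8, -259.3), port at (530.2, 178.3), slot yaw about -0.32. Joint 6 range calls for the half-turned grasp, yaw about 3.07.

```bash
cat > go.py <<'E'
import sys,numpy as np
from scipy.spatial.transform import Rotation as Ro
from cell import manip
s=manip.read_state(); R=Ro.from_euler("xyz",s["eef_rot"]).as_matrix()
x,y,z,yaw=map(float,sys.argv[1:5])
cy=np.arctan2(R[1,0],R[0,0])
d=R.T@(np.array([x,y,z])-s["eef_pos"])/10
print("t",round(s["clock"],2),"pos",s["eef_pos"].round(1),"rot",s["eef_rot"].round(3),"j6",s["joints"][5].round(2),"F",s["wrist_force"].round(1),"gap",round(s["finger_gap"],1))
print("shift cm",d.round(2),"turn",round((cy-yaw+np.pi)%(2*np.pi)-np.pi,3))
E
python3 -m pendant '[[[4.5,-1.27,0,-0.14],[9.0,-2.54,0,-0.28],[13.5,-3.81,0,-0.42],[18.0,-5.08,0,-0.56],[22.5,-6.35,0,-0.70]]]' 0.1 40; python3 go.py 587.8 -259.3 130 3.07
```

```text
clock: 1.3
eef_pos: [350.8, -405.3, 213.7]
eef_rot: [3.141, 0.0, 0.982]
wrist_force: [0.2, -0.5, -0.4]
finger_gap: 57.3
t 1.3 pos [ 350.8 -405.3  213.7] rot [3.141 0.    0.982] j6 -0.34 F [ 0.2 -0.5 -0.4] gap 57.3
shift cm [25.3  11.61  8.37] turn -2.088
```

```bash
python3 -m pendant '[[[4.2,1.9,1,-0.14],[8.4,3.8,2,-0.28],[12.6,5.7,3,-0.42],[16.8,7.6,4,-0.56],[21,9.6,5,-0.70]]]'; python3 go.py 587.8 -259.3 130 3.07
```

```text
clock: 1.8
eef_pos: [548.0, -284.9, 163.1]
eef_rot: [3.141, 0.0, 1.683]
wrist_force: [0.6, -0.2, 0.0]
finger_gap: 51.6
t 1.8 pos [ 548.  -284.9  163.1] rot [3.141 0.    1.683] j6 -0.65 F [ 0.6 -0.2  0. ] gap 51.6
shift cm [2.1  4.24 3.31] turn -1.387
```

```bash
python3 -m pendant '[[[0.5,1,0.7,-0.14],[1,2,1.4,-0.28],[1.5,3,2.1,-0.42],[2.1,4.24,2.8,-0.56],[2.1,4.24,3.3,-0.70]]]';python3 -m pendant '[[[0,0,0,-0.14],[0,0,0,-0.28],[0,0,0,-0.42],[0,0,0,-0.56],[0,0,0,-0.69]]]'; python3 go.py 587.8 -259.3 63 3.07
```

```text
clock: 2.3
eef_pos: [587.3, -259.8, 129.7]
eef_rot: [3.142, -0.001, 2.384]
wrist_force: [-0.8, -0.0, 0.4]
finger_gap: 51.5
clock: 2.8
eef_pos: [586.4, -260.8, 130.4]
eef_rot: [-3.142, -0.0, 3.073]
wrist_force: [0.4, -0.5, -0.6]
finger_gap: 51.7
t 2.8 pos [ 586.4 -260.8  130.4] rot [-3.142 -0.     3.073] j6 -1.98 F [ 0.4 -0.5 -0.6] gap 51.7
shift cm [-0.13  0.16  6.74] turn 0.003
```

```bash
python3 - <<'E'
from cell import cams; import cv2,numpy as np
o=[]
for n,(x,y) in(("top",(390,205)),("side",(306,172))):
    f=cams.camera(n)["frame"][y-45:y+45,x-45:x+45,::-1]; o.append(cv2.resize(f,(396,396),interpolation=cv2.INTER_CUBIC))
cv2.imwrite("pics/g1.png",np.hstack(o))
E
```

```text
(no output)
```

View pics/g1.png

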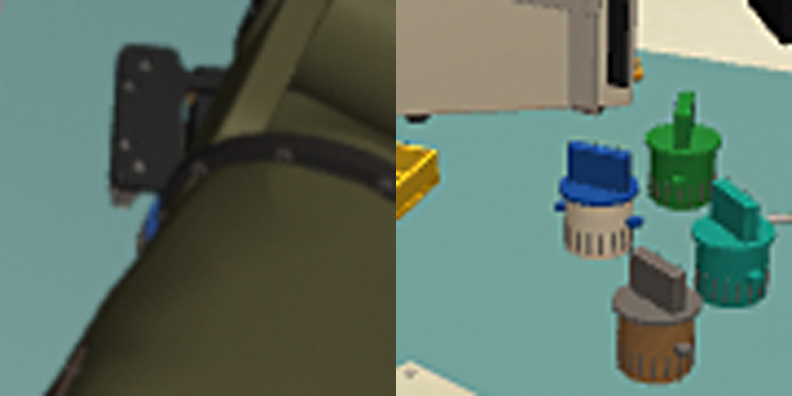

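```bash
python3 - <<'E'
from cell import cams; import cv2,numpy as np
from h import *
for n in("top","side"):
    c=cams.camera(n); f=c["frame"][:,:,::-1]; cv2.imwrite(f"pics/{n}2.png",f)
    print(n,proj(c,[[586.4,-260.8,122],[586.4,-260.8,200]]))
E
```

```text
top [[397.26679165 205.56250706]
 [406.5912248  197.00621904]]
side [[307.43832769 148.62079109]
 [307.72713719 125.7777737 ]]
```

View pics/side2.png

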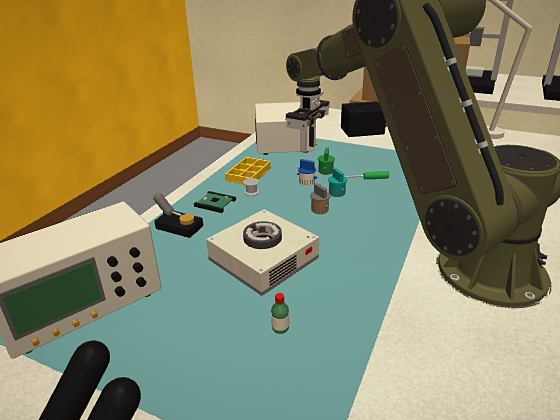

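```bash
python3 - <<'E'
import cv2
f=cv2.imread("pics/side2.png")[100:195,260:360]; cv2.imwrite("pics/s3.png",cv2.resize(f,None,fx=6,fy=6,interpolation=cv2.INTER_CUBIC))
E
```

```text
(no output)
```

View pics/s3.png

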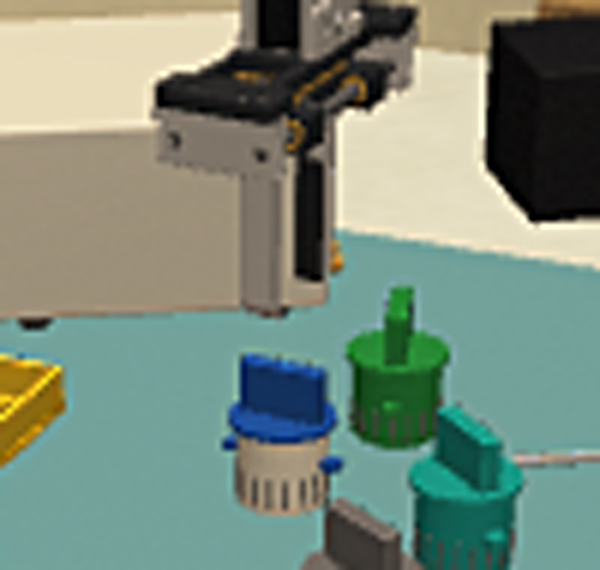

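```bash
python3 -m pendant '[[[-0.13,0.16,1.4,0],[-0.13,0.16,2.8,0],[-0.13,0.16,4.2,0],[-0.13,0.16,5.6,0],[-0.13,0.16,6.7,0]]]';python3 -m pendant '[[[0,0,0,0],[0,0,0,0]]]'; python3 go.py 587.8 -259.3 63 3.07
```

```text
clock: 3.5
eef_pos: [587.4, -259.1, 61.5]
eef_rot: [3.141, -0.001, 3.066]
wrist_force: [-0.5, 0.2, -0.3]
finger_gap: 51.6
clock: 3.7
eef_pos: [587.8, -259.3, 63.3]
eef_rot: [3.141, -0.0, 3.067]
wrist_force: [-0.4, -0.5, 0.6]
finger_gap: 51.8
t 3.7 pos [ 587.8 -259.3   63.3] rot [ 3.141 -0.     3.067] j6 -1.97 F [-0.4 -0.5  0.6] gap 51.8
shift cm [0.   0.   0.03] turn -0.003
```

Close on the bar.

```bash
python3 -m pendant '[[[0,0,0,0],[0,0,0,0],[0,0,0,0],[0,0,0,0],[0,0,0,0]]]' -1 40;python3 -m pendant '[[[0,0,0,0],[0,0,0,0],[0,0,0,0]]]'; python3 -m pendant '[[[0,0,-2,0],[0,0,-4,0],[0,0,-6,0],[0,0,-8,0],[0,0,-9,0]]]'; python3 go.py 530.2 178.3 150 2.82; python3 - <<'E'
from cell import cams; import cv2,numpy as np
cv2.imwrite("pics/s4.png",cv2.resize(cams.camera("side")["frame"][80:200,250:370,::-1],None,fx=5,fy=5,interpolation=cv2.INTER_CUBIC))
E
```

```text
clock: 4.2
eef_pos: [587.8, -259.3, 63.5]
eef_rot: [-3.142, 0.0, 3.067]
wrist_force: [0.6, 0.3, 0.6]
finger_gap: 15.2
clock: 4.5
eef_pos: [587.7, -259.2, 63.3]
eef_rot: [3.141, -0.0, 3.067]
wrist_force: [-0.1, 0.2, -2.0]
finger_gap: 11.6
clock: 5.0
eef_pos: [588.2, -259.5, 155.2]
eef_rot: [-3.141, 0.002, 3.067]
wrist_force: [0.4, -0.6, -0.5]
finger_gap: 12.1
t 5.0 pos [ 588.2 -259.5  155.2] rot [-3.141e+00  2.000e-03  3.067e+00] j6 -1.97 F [ 0.4 -0.6 -0.5] gap 12.1
shift cm [ 9.06 43.23  0.47] turn 0.247
```

View pics/s4.png

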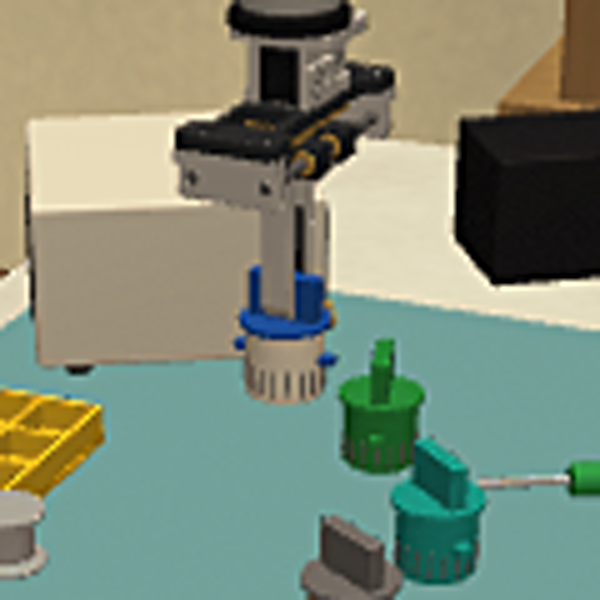

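```bash
python3 -m pendant '[[[0.9,4.3,-1,0],[1.8,8.6,-2,0],[2.7,13,-2,0],[3.6,17.3,-2,0],[4.5,21.6,-2,0]]]';python3 -m pendant '[[[0.9,4.3,0,0.05],[1.8,8.6,0,0.1],[2.7,13,0,0.15],[3.6,17.3,0,0.2],[4.5,21.4,0,0.247]]]';python3 -m pendant '[[[0,0,0,0],[0,0,0,0],[0,0,0,0]]]'; python3 go.py 530.2 178.3 170 2.82;  python3 - <<'E'
from cell import cams; import cv2,numpy as np
o=[]
for n,(x,y) in(("top",(209,226)),("side",(265,215))):
    f=cams.camera(n)["frame"]; cv2.imwrite(f"pics/{n}5.png",f[...,::-1]); o.append(cv2.resize(f[y-55:y+55,x-55:x+55,::-1],(396,396),interpolation=cv2.INTER_CUBIC))
cv2.imwrite("pics/g5.png",np.hstack(o))
E
```

```text
clock: 5.55
eef_pos: [558.3, -38.9, 172.6]
eef_rot: [3.142, -0.001, 3.067]
wrist_force: [1.5, 1.0, -2.3]
finger_gap: 11.4
clock: 6.05
eef_pos: [529.4, 178.0, 172.6]
eef_rot: [-3.141, -0.001, 2.818]
wrist_force: [0.4, -0.7, -1.5]
finger_gap: 11.7
clock: 6.35
eef_pos: [530.2, 175.4, 172.9]
eef_rot: [-3.141, -0.001, 2.819]
wrist_force: [-0.2, -0.2, -1.2]
finger_gap: 11.4
t 6.35 pos [530.2 175.4 172.9] rot [-3.141e+00 -1.000e-03  2.819e+00] j6 -0.99 F [-0.2 -0.2 -1.2] gap 11.4
shift cm [0.1  0.28 0.29] turn -0.001
```

View pics/g5.png

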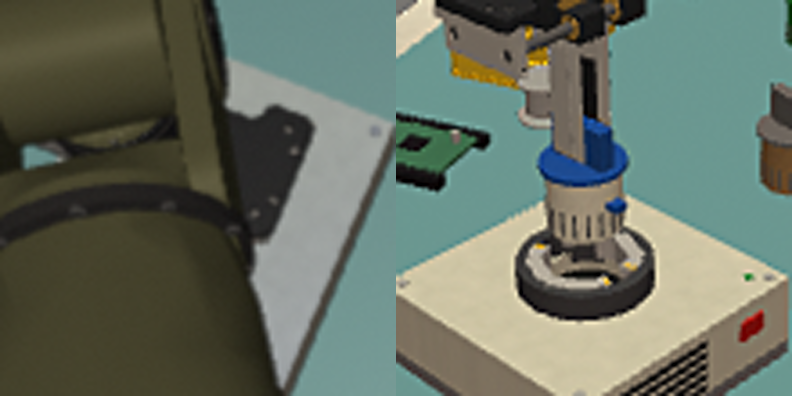

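```bash
cat > m3.py <<'E'
from h import *; from cell import cams,manip
s=manip.read_state(); z=s["eef_pos"][2]-63.3
c=cams.camera("side"); ctr=proj(c,[[*s["eef_pos"][:2],z+50]])[0].round().astype(int); roi=(ctr[0]-30,ctr[1]-30,60,60)
f=c["frame"][roi[1]:roi[1]+60,roi[0]:roi[0]+60]
hsv=cv2.cvtColor(f,cv2.COLOR_RGB2HSV); m=((abs(hsv[...,0].astype(int)-113)<9)&(hsv[...,1]>130)).astype(np.float32)
parts=cart+[(box(-8,8,6,19,55,150),0)] # near finger, camera at +y
import sys
sg=1
yaw0=s["eef_rot"][2]-np.pi
def parts_(s): return cart+[(box(-8,8,6,19,55,150),0)]
e=lambda p:float(((render(c,parts_(1),p[0],p[1],p[2]/20,z,None,roi)-m)**2).sum())
x0=[*s["eef_pos"][:2],yaw0*20]
r=minimize(e,x0,method="Nelder-Mead",options=dict(initial_simplex=[x0,[x0[0]+6,x0[1],x0[2]],[x0[0],x0[1]+6,x0[2]],[x0[0],x0[1],x0[2]+3]]))
print("tcp",s["eef_pos"].round(1),"yaw",yaw0.round(3),"fit",r.x[:2].round(1),(r.x[2]/20).round(3),r.fun,m.sum())
rr=render(c,parts,r.x[0],r.x[1],r.x[2]/20,z,None,roi)
cv2.imwrite("pics/fit3.png",cv2.resize(np.uint8(np.hstack([m,rr])*255),None,fx=6,fy=6))
E
python3 m3.py
```

```text
tcp [530.4 175.1 173.2] yaw -0.323 fit [530.2 176.2] -0.363 47.40576171875 279.0
```

View pics/fit3.png

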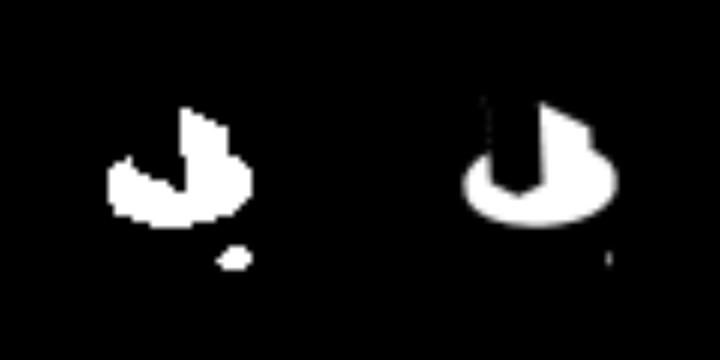

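```bash
python3 - <<'E'
t=open('m3.py').read()
t=t.replace("def parts_(s): return cart+","def parts_(s): return cart[:2]+[(box(-35,-22,-5,5,25,30),255)]+cart[2:]+").replace("parts=cart+","parts=cart[:2]+[(box(-35,-22,-5,5,25,30),255)]+cart[2:]+")
open('m3.py','w').write(t)
E
python3 m3.py
```

```text
tcp [530.4 175.2 173.3] yaw -0.323 fit [530.  176.9] -0.352 37.20703125 280.0
```

View pics/fit3.png

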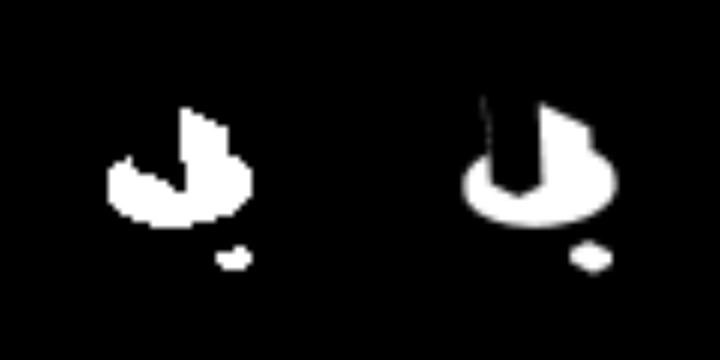

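```bash
python3 go.py 530.3 178.5 152 2.82
```

```text
t 6.55 pos [530.4 175.3 173.4] rot [-3.142 -0.     2.819] j6 -0.99 F [ 0.2 -0.  -1.8] gap 11.8
shift cm [0.11 0.3  2.14] turn -0.001
```

```bash
python3 -m pendant '[[[0.11,0.31,0.7,0],[0.11,0.31,1.4,0],[0.11,0.31,2.1,0],[0.11,0.31,2.1,0],[0.11,0.31,2.1,0]]]'; python3 go.py 530.3 178.5 140 2.82; python3 m3.py
```

```text
clock: 7.05
eef_pos: [530.1, 179.4, 152.3]
eef_rot: [-3.141, -0.0, 2.82]
wrist_force: [-0.0, -0.2, -1.7]
finger_gap: 12.0
t 7.05 pos [530.1 179.4 152.3] rot [-3.141 -0.     2.82 ] j6 -0.99 F [-0.  -0.2 -1.7] gap 12.0
shift cm [-0.05 -0.08  1.23] turn -0.0
tcp [530.1 179.4 152.3] yaw -0.322 fit [529.9 180.7] -0.366 36.353271484375 278.0
```

```bash
python3 -m pendant '[[[0,0,0.2,0],[0,0,0.4,0],[0,0,0.6,0]]]';  python3 -m pendant '[[[0,0,0.1,0],[0,0,0.2,0],[0,0,0.3,0],[0,0,0.4,0]]]'; python3 go.py 530.3 178.5 140 2.82
```

```text
clock: 7.4
eef_pos: [530.3, 179.5, 146.7]
eef_rot: [3.141, 0.001, 2.82]
wrist_force: [-0.3, -2.0, 8.8]
finger_gap: 11.6
clock: 7.8
eef_pos: [530.6, 179.0, 142.6]
eef_rot: [-3.141, 0.001, 2.82]
wrist_force: [3.6, -5.2, 2.3]
finger_gap: 12.0
t 7.8 pos [530.6 179.  142.6] rot [-3.141e+00  1.000e-03  2.820e+00] j6 -0.99 F [ 3.6 -5.2  2.3] gap 12.0
shift cm [ 0.01 -0.05  0.26] turn -0.0
```

```bash
python3 -m pendant '[[[-0.07,-0.05,0.2,0],[-0.07,-0.05,0.4,0],[-0.07,-0.05,0.6,0],[-0.07,-0.05,0.8,0]]]';   python3 -m pendant '[[[0,0,0.2,0],[0,0,0.4,0]]]';python3 go.py 530.3 178.5 123 2.82
```

```text
clock: 8.2
eef_pos: [530.7, 178.7, 134.3]
eef_rot: [-3.141, 0.0, 2.82]
wrist_force: [2.4, -4.1, 1.1]
finger_gap: 11.5
clock: 8.4
eef_pos: [530.7, 178.7, 130.4]
eef_rot: [-3.141, 0.0, 2.82]
wrist_force: [1.7, -4.8, 1.8]
finger_gap: 11.7
t 8.4 pos [530.7 178.7 130.4] rot [-3.141  0.     2.82 ] j6 -0.99 F [ 1.7 -4.8  1.8] gap 11.7
shift cm [ 0.03 -0.03  0.74] turn -0.0
```

```bash
python3 -m pendant '[[[-0.03,-0.04,0.2,0],[-0.03,-0.04,0.4,0],[-0.03,-0.04,0.5,0],[-0.03,-0.04,0.6,0]]]';   python3 -m pendant '[[[0,0,0.1,0],[0,0,0.2,0]]]';python3 go.py 530.3 178.5 123 2.82
```

```text
clock: 8.8
eef_pos: [530.7, 178.4, 124.3]
eef_rot: [3.141, -0.0, 2.82]
wrist_force: [1.2, -1.9, 0.1]
finger_gap: 11.5
clock: 9.0
eef_pos: [530.7, 178.4, 122.3]
eef_rot: [3.142, -0.0, 2.82]
wrist_force: [1.2, -1.4, -0.5]
finger_gap: 11.5
t 9.0 pos [530.7 178.4 122.3] rot [ 3.142 -0.     2.82 ] j6 -0.99 F [ 1.2 -1.4 -0.5] gap 11.5
shift cm [ 0.04 -0.   -0.07] turn -0.0
```

```bash
python3 -m pendant '[[[0,0,0.1,0],[0,0,0.2,0],[0,0,0.3,0]]]';   python3 -m pendant '[[[0,0,0.1,0],[0,0,0.2,0],[0,0,0.2,0]]]';python3 go.py 530.3 178.5 110 2.82
```

```text
clock: 9.3
eef_pos: [530.7, 178.4, 119.3]
eef_rot: [-3.142, -0.0, 2.82]
wrist_force: [0.5, -1.2, -1.3]
finger_gap: 11.9
clock: 9.6
eef_pos: [530.8, 178.4, 117.6]
eef_rot: [3.141, -0.0, 2.82]
wrist_force: [-1.0, -1.6, 2.6]
finger_gap: 11.7
t 9.6 pos [530.8 178.4 117.6] rot [ 3.141 -0.     2.82 ] j6 -0.99 F [-1.  -1.6  2.6] gap 11.7
shift cm [ 0.05 -0.    0.76] turn -0.0
```

```bash
python3 -m pendant '[[[0,0,0.2,0],[0,0,0.4,0],[0,0,0.6,0],[0,0,0.7,0]]]';   python3 -m pendant '[[[0,0,0.1,0],[0,0,0.2,0],[0,0,0.2,0]]]';python3 go.py 530.7 178.4 108.3 2.82
```

```text
clock: 10.0
eef_pos: [530.9, 178.4, 110.5]
eef_rot: [3.141, 0.0, 2.82]
wrist_force: [-3.0, -1.8, 7.4]
finger_gap: 11.4
clock: 10.3
eef_pos: [530.9, 178.4, 108.6]
eef_rot: [3.141, 0.0, 2.82]
wrist_force: [-2.0, -1.4, 6.5]
finger_gap: 11.9
t 10.3 pos [530.9 178.4 108.6] rot [3.141 0.    2.82 ] j6 -0.99 F [-2.  -1.4  6.5] gap 11.9
shift cm [ 0.02 -0.    0.03] turn -0.0
```

```bash
python3 -m pendant '[[[0,0,0.03,0.05],[0,0,0.03,0.1],[0,0,0.03,0.15]]]';  python3 -c "
from cell import manip;s=manip.read_state();print(s['moment'],s['wrist_force'])"; python3 -m pendant '[[[0,0,0,0.07],[0,0,0,0.14],[0,0,0,0.21],[0,0,0,0.25]]]';python3 go.py 530.7 178.4 108.3 2.82;python3 -c "
from cell import manip;s=manip.read_state();print(s['moment'],s['wrist_force'])"
```

```text
clock: 10.6
eef_pos: [531.2, 178.6, 108.6]
eef_rot: [3.14, 0.001, 2.668]
wrist_force: [-0.9, 0.2, 6.7]
finger_gap: 11.9
[ 0.01749543 -0.03340686  0.02490049] [-0.94123392  0.15344602  6.6671563 ]
clock: 11.0
eef_pos: [531.3, 178.5, 108.6]
eef_rot: [3.14, 0.001, 2.417]
wrist_force: [0.2, -0.6, 6.6]
finger_gap: 11.7
t 11.0 pos [531.3 178.5 108.6] rot [3.140e+00 1.000e-03 2.417e+00] j6 -0.59 F [ 0.2 -0.6  6.6] gap 11.7
shift cm [ 0.03 -0.05  0.03] turn -0.403
[-0.06532347 -0.13760599  0.05098513] [ 0.20200418 -0.583906    6.5814767 ]
```

```bash
python3 -m pendant '[[[0,0,0,0.07],[0,0,0,0.14],[0,0,0,0.21],[0,0,0,0.28]]]';python3 go.py 530.7 178.4 108.3 2.82; python3 -m pendant '[[[0,0,0,0.04],[0,0,0,0.08],[0,0,0,0.11],[0,0,0,0.11]]]';python3 -c "
from cell import manip;s=manip.read_state();print(s['moment'],s['wrist_force'],s['eef_rot'])"; python3 - <<'E'
from cell import cams; import cv2
cv2.imwrite("pics/s6.png",cv2.resize(cams.camera("side")["frame"][170:270,210:320,::-1],None,fx=6,fy=6,interpolation=cv2.INTER_CUBIC))
E
```

```text
clock: 11.4
eef_pos: [531.3, 178.6, 108.7]
eef_rot: [3.14, 0.0, 2.137]
wrist_force: [-1.0, -1.2, 6.1]
finger_gap: 11.7
t 11.4 pos [531.3 178.6 108.7] rot [3.14  0.    2.137] j6 -0.31 F [-1.  -1.2  6.1] gap 11.7
shift cm [ 0.02 -0.06  0.04] turn -0.683
clock: 11.8
eef_pos: [531.3, 178.6, 108.6]
eef_rot: [3.14, 0.0, 2.029]
wrist_force: [-1.0, -0.3, 7.5]
finger_gap: 12.0
[-0.10518494 -0.11383206  0.00682753] [-1.0469131  -0.29041455  7.49920276] [3.13991383e+00 1.41171126e-04 2.02875575e+00]
```

View pics/s6.png

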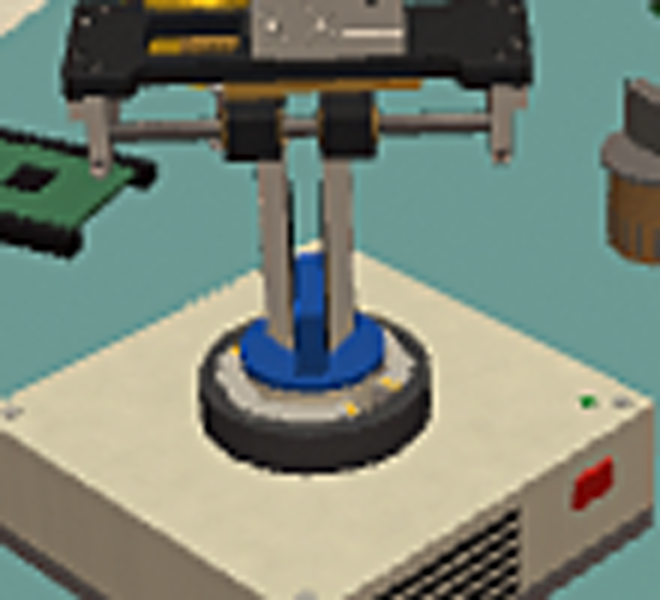

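```bash
cat > f.py <<'E'
from cell import manip;s=manip.read_state();print("M",s['moment'].round(2),"F",s['wrist_force'].round(1),"yaw",s['eef_rot'][2].round(3),"z",s["eef_pos"][2].round(1))
E
python3 -m pendant '[[[0,0,0,0.03],[0,0,0,0.05]]]' >/dev/null; python3 f.py;python3 -m pendant '[[[0,0,0,0.02],[0,0,0,0.03]]]' >/dev/null; python3 f.py;python3 -m pendant '[[[0,0,0,0.02],[0,0,0,0.03]]]' >/dev/null; python3 f.py
```

```text
M [-0.11 -0.13  0.09] F [-0.9 -0.   6.2] yaw 1.979 z 108.7
M [-0.12 -0.12  0.09] F [-0.5  0.4  5.8] yaw 1.949 z 108.7
M [-0.02 -0.04  0.22] F [-0.4 -0.1  7. ] yaw 1.919 z 108.6
```

```bash
python3 -m pendant '[[[0,0,0,0.015],[0,0,0,0.03]]]' >/dev/null; python3 f.py;python3 -m pendant '[[[0,0,0,0.015],[0,0,0,0.03]]]' >/dev/null; python3 f.py
```

```text
M [-0.06  0.04  0.53] F [-0.4 -0.4  7.6] yaw 1.89 z 108.6
M [-0.12  0.01  0.8 ] F [-0.8 -1.   6.4] yaw 1.86 z 108.6
```

Stop found at yaw about 1.92, which is 51° from the start. I'll back off about 6° to the notch angle and let it rise.

```bash
python3 -m pendant '[[[0,0,0,-0.05],[0,0,0,-0.1],[0,0,0,-0.16],[0,0,0,-0.16]]]' >/dev/null; python3 f.py;python3 -m pendant '[[[0,0,-0.1,0],[0,0,-0.2,0],[0,0,-0.3,0],[0,0,-0.3,0]]]' >/dev/null; python3 f.py;python3 -m pendant '[[[0,0,-0.1,0],[0,0,-0.2,0],[0,0,-0.2,0]]]' >/dev/null; python3 f.py
```

```text
M [-0.01 -0.1   0.03] F [ 0.2 -0.7  7. ] yaw 2.022 z 108.7
M [-0.06 -0.13  0.05] F [-0.2 -0.4  5.1] yaw 2.02 z 111.7
M [ 0.23 -0.63  0.04] F [1.7 1.2 5.3] yaw 2.02 z 113.5
```

```bash
python3 -m pendant '[[[0,0,-0.05,0],[0,0,-0.05,0]]]' >/dev/null; python3 f.py;python3 -m pendant '[[[0,0,-0.05,0],[0,0,-0.05,0]]]' >/dev/null; python3 f.py;python3 -m pendant '[[[0,0,-0.05,0],[0,0,-0.05,0]]]' >/dev/null; python3 f.py
```

```text
M [ 0.34 -0.89 -0.  ] F [3.1 0.8 5.1] yaw 2.02 z 113.9
M [ 0.35 -0.99  0.  ] F [3.9 0.8 3.2] yaw 2.02 z 114.1
M [ 0.55 -1.53  0.  ] F [ 6.4  2.3 -2.6] yaw 2.02 z 114.2
```

```bash
python3 -m pendant '[[[0,0,0.08,0],[0,0,0.08,0]]]' >/dev/null; python3 f.py; python3 -m pendant '[[[0,0,0,0],[0,0,0,0],[0,0,0,0],[0,0,0,0],[0,0,0,0]]]' -0.2; python3 f.py;python3 -m pendant '[[[0,0,-1,0],[0,0,-3,0],[0,0,-6,0],[0,0,-9,0],[0,0,-12,0]]]'; python3 -m pendant '[[[0,-4.5,-3,0],[0,-9,-6,0],[0,-13.5,-8,0],[0,-18,-8,0],[0,-22,-8,0]]]'; python3 - <<'E'
from cell import cams; import cv2,numpy as np
o=[]
for n,(x,y) in(("top",(209,226)),("side",(265,225))):
    f=cams.camera(n)["frame"]; cv2.imwrite(f"pics/{n}7.png",f[...,::-1]); o.append(cv2.resize(f[y-45:y+45,x-45:x+45,::-1],(396,396),interpolation=cv2.INTER_CUBIC))
cv2.imwrite("pics/g7.png",np.hstack(o))
E
```

```text
M [ 0.32 -0.88 -0.04] F [3.  1.6 3.8] yaw 2.02 z 113.9
clock: 15.25
eef_pos: [530.6, 178.3, 113.7]
eef_rot: [-3.141, -0.0, 2.02]
wrist_force: [-0.4, 0.1, -0.2]
finger_gap: 37.6
M [-0.06 -0.15 -0.02] F [-0.4  0.1 -0.2] yaw 2.02 z 113.7
clock: 15.75
eef_pos: [530.6, 178.3, 235.9]
eef_rot: [3.141, 0.0, 2.02]
wrist_force: [0.9, -0.0, -0.2]
finger_gap: 37.4
clock: 16.25
eef_pos: [330.6, 82.2, 315.0]
eef_rot: [3.139, 0.001, 2.02]
wrist_force: [1.4, -0.9, -0.5]
finger_gap: 37.6
```

View pics/g7.png

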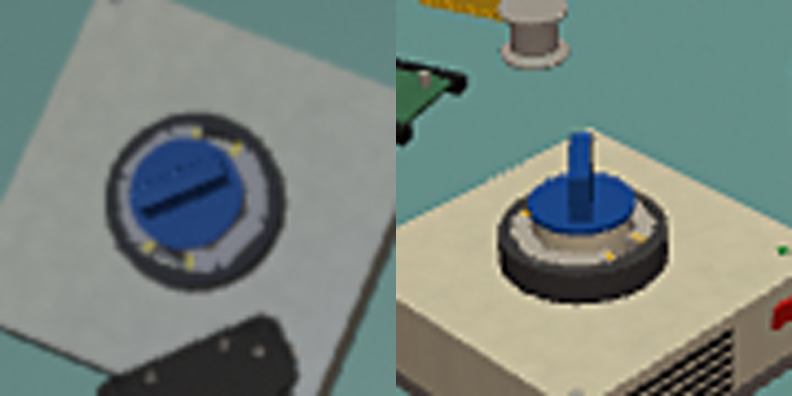

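```bash
python3 - <<'E'
from h import *; from cell import cams
px={"top":(530.2,175.9),"side":(530.1,180.65)}
up=cart[2:]
for n in px:
    c=cams.camera(n); ctr=proj(c,[[*px[n],51+60]])[0].round().astype(int); roi=(ctr[0]-30,ctr[1]-30,60,60)
    f=c["frame"][roi[1]:roi[1]+60,roi[0]:roi[0]+60]; h=cv2.cvtColor(f,cv2.COLOR_RGB2HSV)
    m=((abs(h[...,0].astype(int)-113)<9)&(h[...,1]>130)).astype(np.float32)
    for z in(43,47,49,51,53,55,60):
        e=lambda p:float(((render(c,up,px[n][0]+p[0],px[n][1]+p[1],p[2]/20,z,None,roi)-m)**2).sum())
        x0=np.array([0,0,-1.12*20]); r=min((minimize(e,x0+[0,0,k],method="Nelder-Mead",options=dict(initial_simplex=[x0+[0,0,k],x0+[5,0,k],x0+[0,5,k],x0+[0,0,k+3]])) for k in(-3,0,3)),key=lambda r:r.fun)
        print(n,z,"offset from port",r.x[:2].round(1),"yaw",(r.x[2]/20).round(2),round(r.fun,1))
E
```

```text
top 43 offset from port [1.3 2.7] yaw -1.19 22.4
top 47 offset from port [0.1 2. ] yaw -1.1 25.7
top 49 offset from port [-0.5  1.8] yaw -0.96 27.5
top 51 offset from port [-0.7  1.4] yaw -1.27 29.1
top 53 offset from port [-1.1  1.1] yaw -0.85 30.5
top 55 offset from port [-1.3  0.7] yaw -0.98 31.8
top 60 offset from port [-2.4 -0.4] yaw -0.88 37.1
side 43 offset from port [  6.  -10.8] yaw -1.09 15.2
side 47 offset from port [ 3.  -5.6] yaw -1.1 17.5
side 49 offset from port [ 1.7 -2.8] yaw -1.1 19.0
side 51 offset from port [ 0.2 -0.1] yaw -1.1 20.3
side 53 offset from port [-1.3  2.7] yaw -1.09 21.8
side 55 offset from port [-2.6  5.3] yaw -1.08 23.4
side 60 offset from port [-6.3 11.9] yaw -1.08 27.7
```

The side fit puts the underside at z = 51 with zero lateral offset. That is the locked height: midpoint at 92 mm, 7 mm above the mouth. I'll settle the arm and hand in.

```bash
python3 -m pendant '[[[0,0,0,0],[0,0,0,0],[0,0,0,0],[0,0,0,0],[0,0,0,0]]]'; python3 - <<'E'
from cell import cams; import cv2
cv2.imwrite("pics/end.png",cams.camera("side")["frame"][...,::-1])
E
```

```text
clock: 16.95
eef_pos: [332.8, 82.9, 313.7]
eef_rot: [-3.141, -0.0, 2.02]
wrist_force: [-0.7, 0.5, -0.1]
finger_gap: 37.4
```

View pics/end.png

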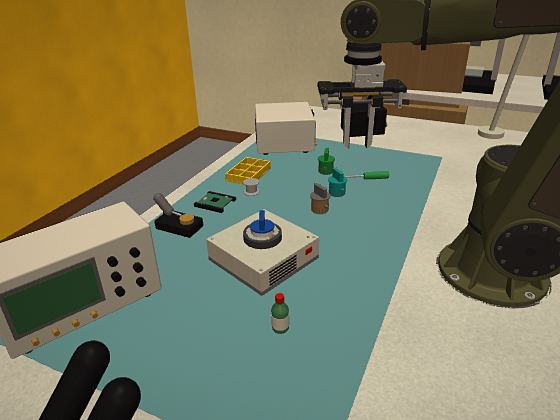

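The cartridge stands upright in the port at (262,225). The used one (320,198), bottle, reel and screwdriver are where they were, and the gripper is clear.

```bash
python3 -c "
from cell import manip; print(manip.sign_off())"
```

```text
the job is handed in; nothing more can be done
None
```

The fresh blue cartridge is locked upright in the port, and I handed the job in at about 17 s of the 64 s allowed. I gripped it by its bar and lowered it through the slots at yaw -0.32. I pressed it onto the seat, turned it clockwise to the stop at about 51°, backed off about 6° and let it spring up. Then I released it and moved the gripper clear.

**Height:** while still gripped it rose to a firm stop at tool height 114.2 mm; 114.3 mm was expected for locked. After release the side-camera fit gave a midpoint about 7 mm above the mouth and about 0 mm off the axis. The top-camera fit gave 1.5 mm off the axis, but it could not settle the height or the yaw.

**Forces:** wrist readings stayed below about 9 N and 1.6 N m, well under the limits.

**Upright and untouched:** I judged tilt and the other objects by eye in the last side picture. The cartridge looked upright and nothing else appeared to have moved.

**Disagreement:** the two cameras differ by about 4.5 mm in y. I used the mean, then corrected it by feel as the drum entered the bore.

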